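# Put away the glaze-mixing balls and shut the box

### The arm

A 7-joint arm with a two-finger parallel gripper is mounted at the origin on the work surface. World frame = base frame: x ahead of the robot, y to its left, z up, the work surface at z = 0. Lengths are in m, angles in rad, forces in N, time in s.
With the tool pointing down it reaches from about 0.4 to 0.85 m from the base axis. Payload 10.4 kg.
Tool frame: the origin (TCP) lies at the centre of the arm's flange, where the gripper is bolted on; the fingertips stand env.nose_length ahead of it and the grasp point (between the pads) lies 164 mm ahead of it (env.nose_length is the distance from the TCP to the fingertips, in m); z points along the fingers, y is the line along which they close (so a half turn about z gives the same grasp; the last joint's range is limited). The gripper opens to 87 mm and grips with 3 to 60 N. Pads are 19 mm wide; open, the fingers measure 117 mm over their backs; the gripper's body (75 mm by 190 mm) begins 51 mm behind the grasp point.
Start: joints at [-1.189, 0.332, -0.065, 1.46, 0.022, 1.35, -0.088], TCP at [0.246, 0.575, 0.405] pointing down, gripper open.
Joint ranges: [-2.6, 2.6], [-0.5, 2.12], [-1.47, 1.34], [0.16, 2.42], [-1.27, 4.41], [0.06, 2.06], [-2.6, 2.6]. Speed limits (rad/s): [2.22, 2.22, 2.79, 2.79, 3.14, 3.14, 3.14].

### API

Orientations are given as a rotation vector (axis times angle).
In Python, from station import readout, vision, ticket, finder, env gives the robot as it stands.
- The arm moves only by the tool step_arm, never from a script. Its argument "commands" is a list of rows, each an object with "hand": the opening, from 0 (shut) to 1 (fully open); "offset": the shift along the tool's x, y, z normalised to -1 to 1, where 1 is 150 mm, a list of three; "roll": the turn about the tool's z normalised to -1 to 1, where 1 is pi rad. In form: [{"hand": hand, "offset": [tx, ty, tz], "roll": roll}, ...]. A call has 1 to 12 rows; each row is the pose to reach, as a shift and turn from the pose commanded when the call began, along the tool's axes at that moment, turning the shorter way round; what a row does not reach only later rows make up. A row lasts 1/12 s, in which the tool goes at most 41.7 mm and 7.16 degrees, less where a joint would pass 70% of its speed; a pose out of reach is approached as far as the arm can. A call with a number of a shift or a turn outside -1 to 1 is refused whole. A call with a gripper value outside its range is refused whole. The fingers move at their own pace and stop on an object; "newtons" is the grip in N (left out, the last holds). Time passes only in rows, so rows that repeat a pose let the fingers close. It gives the time, the measured TCP pose, the force, the opening and the grip force at its end, in the units of the state.
- readout.sense(): the state, without advancing time (a new reading comes with each control period).
- vision.capture(name): name is "scene" or "side" or "wrist"; returns a dict with "img" (480x640x3 uint8, red, green, blue), "fx", "fy", "cx", "cy" (pixels), "camera_from_world" (4x4, takes a point from world to camera coordinates). Camera axes: x right, y down, z forward; pixel columns grow to the right and rows downward; lengths in m; the calibration is good to about 2 mm. A picture is of the moment at which its call begins. There is no depth.
- ticket.close_job(): hands the job in; it is judged then, once.
Trained networks look in a picture, given as the dict that the camera call returned (one of the last four; its "shot" number tells which), for a name from the list of things; names that differ only in an ending like _2 or _b are one class to them, and where a whole thing is asked for, a point or a joint stands for the part that bears it (a point fixed in the world has none). Each returns a list of dicts, best first, with "confidence" (0 to 1); they miss things now and then, are a little off and sometimes report something else, mostly with a low value. They report only what shows in the picture. A call takes as long as a camera call. They do not tell look-alikes from the thing itself.
- finder.recognise(label, picture): "at" ([x, y, z] in m, in the coordinates of the camera as it stood for that picture, good to about 4 mm: the middle of the surface that is visible of it).
- finder.regions_of(label, picture): "mask" (480x640 bool, what is visible of it).
- finder.pinpoint(label, picture): "at" ([x, y, z] in m, in the coordinates of the camera as it stood for that picture, good to about 4 mm: a listed point, or the origin of a listed thing).
The state is a dict: "time": time; "joints": joint angles; "joint_vel": joint speeds; "joint_torque": joint torques, N m; "position": TCP position; "orientation": TCP orientation; "wrist_force": force on the tool from outside, world axes, zero at the start; "moment": the same for the moment, N m; "gripper_width": finger opening in m; "grasp_force": force on a finger pad.
Only numpy, scipy, OpenCV 4.12 (cv2) and the standard library are available. Lean on these libraries where they do the work, as an engineer would, in place of code of your own. Each camera call takes 0.05 s, during which the arm holds its last target. There are 200 camera calls.

### The job

Pick up the blue scoop by its wooden handle and tip all six clay mixing balls out of it into the open white box, then put the empty scoop back down flat on the table. Swing the box's green flap over and press it fully shut, so that its orange tab sits down behind the front rim. Leave the vase, the jar and the mug where they are.

Things in the scene. Friction and masses are not known exactly. Their poses are not given: they have to be found in the camera images.
- box: White open-topped plastic box, fixed to the table, 180 (its x) x 150 (its y) x 90 mm high, walls and floor 4 mm. Origin: centre of its underside. The green flap is hinged along its +y rim; the rim that the tab drops behind is on its -y side. The box's yaw varies.
- flap (a joint): Angle of the green flap (180 x 150 mm, 5 mm thick) on its stiff hinge: 0 = shut, on the rim, outer face 95 mm above the table; 1.57 = upright; starts at 1.65 to 1.95, leaning outwards. Stays where it is left; moves with about 2 N at its free edge. An orange tab, 90 mm wide, 24 mm deep, stands on its inner face, 10 mm from the free edge; when shut it hangs just inside the front wall.
- box_hinge (a point): Middle of the flap's hinge line, on the box's +y rim, 90 mm above the table; the hinge line runs along the box's x axis. Same axes as the box.
- flap_edge (a point): Middle of the flap's free edge, on its outer face, 150 mm from the hinge line. Axes of the flap: x along the hinge line, -y from hinge to free edge, z out of its outer face (up when shut).
- scoop: Blue open-fronted scoop with a wooden handle, 210 mm long, 0.16 kg. Origin: under the middle of its pan, on the underside. Its x axis points to the open mouth; z is up. Pan 113 mm long (x from -55 to 58 mm), 84 mm wide, side walls 45 mm high, back wall 55 mm high at x = -55 mm; the last 30 mm of the floor rise 9 mm as a lip at the mouth.
- scoop_grip (a point): Centre of the scoop's straight wooden handle, 105 mm behind the scoop's origin and 45 mm above its underside. The handle is a bar 95 mm long (along scoop x), 22 mm wide (along scoop y), 20 mm tall. Same axes as the scoop.
- scoop_lip (a point): Middle of the mouth's upper lip edge, 58 mm ahead of the scoop's origin, 11.5 mm above its underside.
- ball0: Terracotta-coloured ceramic mixing ball, 22 mm in diameter, 13 g; starts in the scoop's pan. Origin: its centre.
- ball1: Terracotta-coloured ceramic mixing ball, 22 mm in diameter, 13 g; starts in the scoop's pan. Origin: its centre.
- ball2: Terracotta-coloured ceramic mixing ball, 22 mm in diameter, 13 g; starts in the scoop's pan. Origin: its centre.
- ball3: Terracotta-coloured ceramic mixing ball, 22 mm in diameter, 13 g; starts in the scoop's pan. Origin: its centre.
- ball4: Terracotta-coloured ceramic mixing ball, 22 mm in diameter, 13 g; starts in the scoop's pan. Origin: its centre.
- ball5: Terracotta-coloured ceramic mixing ball, 22 mm in diameter, 13 g; starts in the scoop's pan. Origin: its centre.
- vase: Bystander: terracotta-coloured vase, 84 mm wide, 120 mm tall. Origin: centre of its underside.
- jar: Bystander: closed glaze jar with yellow cap, 68 mm wide, 100 mm tall. Origin: centre of its underside.
- mug: Bystander: blue mug, 80 mm wide plus a handle, 90 mm tall. Origin: centre of its underside.
Things that resemble listed ones, but are neither listed nor needed, are in the scene too. Of the things shaped like the box, the white one is meant.

How it is judged:
By the outcome, as a careful person would: the job done as asked, in the order asked, and still so for the second after the job is handed in, with the robot touching nothing.
It also fails if it takes over 72 s, if anything falls off the work surface, if the arm or the gripper's body presses on something with over 40 N, if the wrist force passes 120 N, or if a joint passes its speed limit or range.

## Working session

There is one attempt and no reset: what is moved stays moved. The work goes in short steps, Python scripts to look and compute and a tool call to move; the robot and the scene stay as the last step left them, time stands still between calls to the robot, and variables do not carry over. Pictures are saved under pics/ and viewed, at most 10 in all, crops included, and the job is handed in when it is done.

Besides the shell and the picture viewer there is one more tool, called after ">>>" by a JSON object that holds its "op" and its "data", one argument or row to a line. step_arm: Moves the arm, as the interface text tells. Scaled input: -1 to 1 covers 150 mm each way for a shift and pi rad each way for a turn. Its arguments: {"type":"object","properties":{"commands":{"type":"array","items":{"type":"object","properties":{"hand":{"type":"number"},"offset":{"type":"array","items":{"type":"number","minimum":-1,"maximum":1}},"roll":{"type":"number","minimum":-1,"maximum":1}}}},"newtons":{"type":"number"}},"required":["commands"]}

```bash
ls; mkdir -p pics; cat > h.py <<'E'
import numpy as np, cv2
from scipy.spatial.transform import Rotation as R
from station import readout, vision, ticket, finder, env
def world(p,c): 
    T=np.linalg.inv(c["camera_from_world"]); return T[:3,:3]@np.array(p)+T[:3,3]
def pix(P,c):
    q=c["camera_from_world"]@np.append(P,1); return np.array([c["fx"]*q[0]/q[2]+c["cx"],c["fy"]*q[1]/q[2]+c["cy"]])
def tri(us,cs):
    A=[];
    for u,c in zip(us,cs):
        P=np.array([[c["fx"],0,c["cx"]],[0,c["fy"],c["cy"]],[0,0,1]])@c["camera_from_world"][:3]
        A+= [u[0]*P[2]-P[0],u[1]*P[2]-P[1]]
    v=np.linalg.svd(np.array(A))[2][-1]; return v[:3]/v[3]
def save(n,img): cv2.imwrite(n,img[:,:,::-1])
E
python3 - <<'E'
from h import *
np.set_printoptions(precision=4,suppress=True)
s=readout.sense(); print(s["time"],s["position"],R.from_rotvec(s["orientation"]).as_matrix(),env.nose_length)
for n in ["scene","side"]:
    c=vision.capture(n); save(f"pics/{n}0.png",c["img"])
    print(n,np.linalg.inv(c["camera_from_world"])[:3,3])
    for l in ["box","box_hinge","flap_edge","scoop","scoop_grip","scoop_lip","vase","jar","mug"]:
        for d in finder.pinpoint(l,c)[:3]:
            w=world(d["at"],c); print(l,round(d["confidence"],2),w,pix(w,c).round())
E
```

```text
pics
0.0 [0.2461 0.5744 0.4039] [[-0.9192  0.3938 -0.0005]
 [ 0.3938  0.9192 -0.0014]
 [-0.0001 -0.0015 -1.    ]] 0.1822
scene [ 1.2778 -0.1868  1.1324]
box 0.9 [ 0.5104  0.1821 -0.0008] [363. 244.]
box 0.87 [ 0.207  -0.2865 -0.0031] [148. 199.]
box 0.75 [ 0.3212  0.408  -0.0005] [418. 169.]
box_hinge 0.94 [0.5384 0.2546 0.0911] [400. 222.]
box_hinge 0.86 [0.3497 0.4791 0.0941] [454. 144.]
box_hinge 0.71 [ 0.2335 -0.2159  0.0889] [170. 175.]
flap_edge 0.92 [ 0.1751 -0.3538  0.0967] [109. 169.]
flap_edge 0.86 [0.2919 0.339  0.094 ] [393. 141.]
flap_edge 0.85 [0.5554 0.3046 0.2282] [433. 181.]
scoop 0.69 [ 0.4829 -0.1599  0.0066] [220. 270.]
scoop_grip 0.87 [ 0.5352 -0.2591  0.0492] [177. 289.]
scoop_grip 0.68 [ 0.453  -0.1072  0.0112] [239. 253.]
scoop_lip 0.94 [ 0.4563 -0.1095  0.0123] [238. 254.]
vase 0.86 [ 0.8028  0.0621 -0.0014] [358. 367.]
vase 0.59 [ 0.5123  0.1795 -0.0038] [362. 246.]
jar 0.75 [ 0.7445 -0.2499 -0.0017] [204. 385.]
mug 0.84 [ 0.7112  0.2592 -0.0001] [427. 305.]
side [ 0.4105 -0.7384  1.0463]
box 0.98 [0.3224 0.4103 0.0004] [240. 183.]
box 0.9 [ 0.5121  0.1844 -
[... 201 characters left out ...]
.0908] [321. 189.]
flap_edge 0.94 [0.2988 0.3416 0.0941] [227. 175.]
flap_edge 0.86 [0.5547 0.3025 0.2316] [325. 135.]
flap_edge 0.7 [ 0.184  -0.3605  0.0925] [169. 442.]
scoop 0.84 [ 0.4892 -0.164   0.0004] [322. 353.]
scoop_grip 0.71 [ 0.5324 -0.2561  0.0456] [349. 379.]
scoop_grip 0.5 [0.5381 0.2577 0.0903] [320. 190.]
scoop_lip 0.69 [ 0.4565 -0.1107  0.01  ] [305. 331.]
vase 0.66 [0.8031 0.0681 0.0042] [434. 257.]
vase 0.58 [ 0.4841 -0.1991  0.0199] [322. 363.]
jar 0.58 [ 0.7442 -0.2522  0.0016] [446. 376.]
jar 0.4 [ 0.4735 -0.1776  0.0167] [316. 355.]
jar 0.38 [0.5411 0.2585 0.0865] [321. 191.]
mug 0.58 [ 0.7168  0.2572 -0.0014] [384. 209.]
mug 0.19 [ 0.5041 -0.1635  0.0107] [329. 349.]
```

View pics/scene0.png

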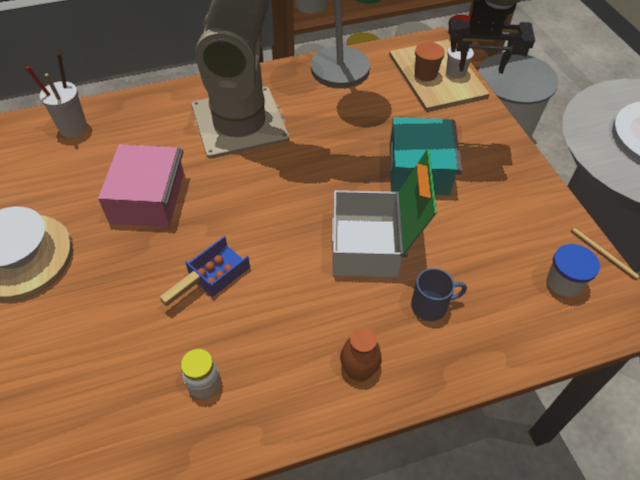

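View pics/side0.png

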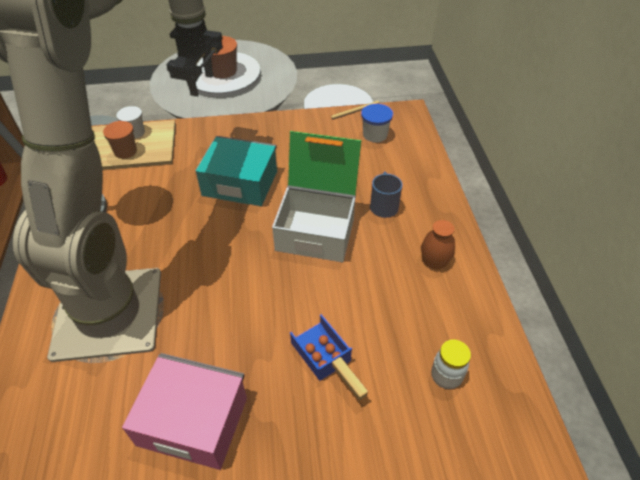

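In the scene view, the box-shaped candidates are white and open with a green flap (363,244), pink and closed (148,199), and teal and closed (418,169). I choose the white one. There is only one blue scoop, with its pan at (220,265) and its handle at (180,289). The terracotta pots on the board (428,62) and the vase (360,355) aren't balls. I'll check this in one crop and start moving.

```bash
python3 - <<'E'
from h import *
im=cv2.imread("pics/scene0.png")[150:320,155:455]
cv2.imwrite("pics/crop0.png",cv2.resize(im,None,fx=2.6,fy=2.6,interpolation=cv2.INTER_CUBIC))
E
```

```text
(no output)
```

View pics/crop0.png

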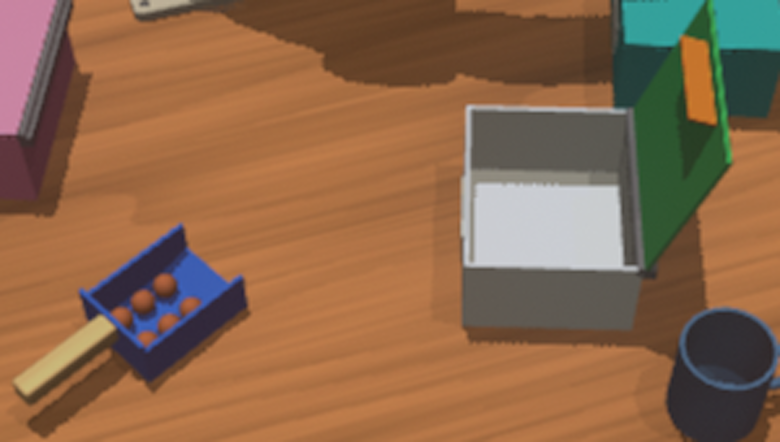

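>>> {"op": "step_arm", "data": {
  "commands": [
    {"hand":1,"offset":[-0.2,-0.2,0],"roll":0.03},
    {"hand":1,"offset":[-0.4,-0.4,0],"roll":0.06},
    {"hand":1,"offset":[-0.6,-0.6,0],"roll":0.1},
    {"hand":1,"offset":[-0.8,-0.8,0],"roll":0.1},
    {"hand":1,"offset":[-1,-1,0],"roll":0.1},
    {"hand":1,"offset":[-1,-1,0],"roll":0.1}
  ]
}}

```text
time: 1.5
position: [0.3287, 0.371, 0.4052]
orientation: [1.117, 2.934, -0.001]
wrist_force: [0.0, -0.2, -0.0]
gripper_width: 0.087
grasp_force: 0.0
```

The crop confirms it: the white open box with the orange-tabbed flap, and the blue scoop with six balls and its handle at lower left.

>>> {"op": "step_arm", "data": {
  "commands": [
    {"hand":1,"offset":[-0.25,-0.15,0],"roll":0},
    {"hand":1,"offset":[-0.5,-0.3,0],"roll":0},
    {"hand":1,"offset":[-0.75,-0.45,0],"roll":0},
    {"hand":1,"offset":[-1,-0.6,0],"roll":0}
  ]
}}

```text
time: 1.83
position: [0.3762, 0.217, 0.4049]
orientation: [1.105, 2.941, 0.001]
wrist_force: [1.3, 0.3, -0.1]
gripper_width: 0.0869
grasp_force: 0.0
```

>>> {"op": "step_arm", "data": {
  "commands": [
    {"hand":1,"offset":[-0.25,-0.15,0],"roll":0},
    {"hand":1,"offset":[-0.5,-0.3,0],"roll":0},
    {"hand":1,"offset":[-0.75,-0.45,0],"roll":0},
    {"hand":1,"offset":[-1,-0.6,0],"roll":0}
  ]
}}

```text
time: 2.17
position: [0.4271, 0.0581, 0.4051]
orientation: [1.105, 2.94, 0.002]
wrist_force: [1.6, 0.8, 0.7]
gripper_width: 0.0873
grasp_force: 0.0
```

>>> {"op": "step_arm", "data": {
  "commands": [
    {"hand":1,"offset":[-0.25,-0.15,0],"roll":0.04},
    {"hand":1,"offset":[-0.5,-0.3,0],"roll":0.08},
    {"hand":1,"offset":[-0.75,-0.45,0],"roll":0.117},
    {"hand":1,"offset":[-1,-0.6,0],"roll":0.117},
    {"hand":1,"offset":[-1,-0.6,0],"roll":0.117}
  ]
}}

```text
time: 2.58
position: [0.4809, -0.1128, 0.4054]
orientation: [1.633, 2.681, -0.002]
wrist_force: [0.1, -0.3, 0.3]
gripper_width: 0.0869
grasp_force: 0.0
```

```bash
cat >> h.py <<'E'
def plan(P,yaw_y,s=None):
    """units for moving the TCP to P with tool y at yaw_y (deg, mod 180), tool pointing down"""
    s=s or readout.sense(); M=R.from_rotvec(s["orientation"]).as_matrix()
    a=np.degrees(np.arctan2(M[1,1],M[0,1])); d=-((yaw_y-a+90)%180-90)
    return (M.T@(np.array(P)-s["position"])/.15).round(3), round(d/180,3), round(a,1)
E
python3 - <<'E'
from h import *
np.set_printoptions(precision=4,suppress=True)
s=readout.sense(); print(s["time"],s["position"],s["joints"])
acc={}
for n in ["scene","side","wrist"]:
    c=vision.capture(n); save(f"pics/{n}1.png",c["img"])
    for l in ["scoop","scoop_grip","scoop_lip"]:
        for d in finder.pinpoint(l,c)[:1]:
            w=world(d["at"],c); print(n,l,round(d["confidence"],2),w,pix(w,c).round()); acc.setdefault(l,[]).append((pix(w,c),c))
for l,v in acc.items():
    print(l,"tri",tri([a for a,_ in v],[c for _,c in v]))
print(plan([.530,-.2505,.33],27.8))
E
```

```text
2.5833 [ 0.4809 -0.1128  0.4054] [-0.5069  0.0194  0.6611  1.8282 -0.0103  1.296   0.6334]
scene scoop 0.9 [ 0.4784 -0.1607  0.0053] [219. 268.]
side scoop 0.6 [ 0.4926 -0.1621 -0.0021] [324. 352.]
side scoop_grip 0.56 [ 0.5356 -0.2542  0.0449] [351. 378.]
side scoop_lip 0.93 [ 0.4566 -0.1116  0.0118] [305. 331.]
wrist scoop 0.68 [ 0.5022 -0.1621  0.0152] [312. 276.]
wrist scoop_grip 0.81 [ 0.5291 -0.2547  0.0469] [290. 385.]
wrist scoop_lip 0.93 [ 0.4572 -0.1104  0.0105] [294. 203.]
scoop tri [ 0.4926 -0.1645  0.0173]
scoop_grip tri [ 0.5331 -0.2552  0.046 ]
scoop_lip tri [ 0.4569 -0.1105  0.0099]
(array([-1.007, -0.159,  0.498]), np.float64(-0.0), np.float64(27.8))
```

>>> {"op": "step_arm", "data": {
  "commands": [
    {"hand":1,"offset":[-0.25,-0.04,0.12],"roll":0},
    {"hand":1,"offset":[-0.5,-0.08,0.25],"roll":0},
    {"hand":1,"offset":[-0.75,-0.12,0.38],"roll":0},
    {"hand":1,"offset":[-0.99,-0.16,0.5],"roll":0},
    {"hand":1,"offset":[-0.99,-0.16,0.5],"roll":0},
    {"hand":1,"offset":[-0.99,-0.16,0.5],"roll":0}
  ]
}}

```text
time: 3.68
position: [0.5281, -0.2507, 0.3277]
orientation: [-1.627, -2.684, 0.005]
wrist_force: [-0.3, -0.1, 1.1]
gripper_width: 0.087
grasp_force: 0.0
```

```bash
python3 - <<'E'
from h import *
np.set_printoptions(precision=4,suppress=True)
c=vision.capture("wrist"); save("pics/wrist2.png",c["img"])
for l in ["scoop_grip","scoop_lip","ball0"]:
    for d in finder.pinpoint(l,c)[:6]:
        w=world(d["at"],c); print(l,round(d["confidence"],2),w,pix(w,c).round())
g=np.array([.5293,-.2485,0])
print(plan(g+[0,0,.208],27.7))
print(pix([.5293,-.2485,.046],c))
E
```

```text
scoop_grip 0.56 [ 0.5307 -0.2563  0.0439] [322. 254.]
ball0 0.95 [ 0.4916 -0.1461  0.0159] [348.  67.]
ball0 0.79 [ 0.5117 -0.1886  0.0148] [344. 143.]
ball0 0.79 [ 0.5025 -0.1578  0.0169] [354.  92.]
ball0 0.77 [ 0.482  -0.2     0.0188] [296. 137.]
ball0 0.6 [ 0.4589 -0.1564  0.0134] [295.  57.]
ball0 0.59 [ 0.4726 -0.1798  0.0181] [297. 102.]
(array([-0.007, -0.002,  0.818]), np.float64(0.001), np.float64(27.9))
[325.7517 243.6924]
```

View pics/wrist2.png

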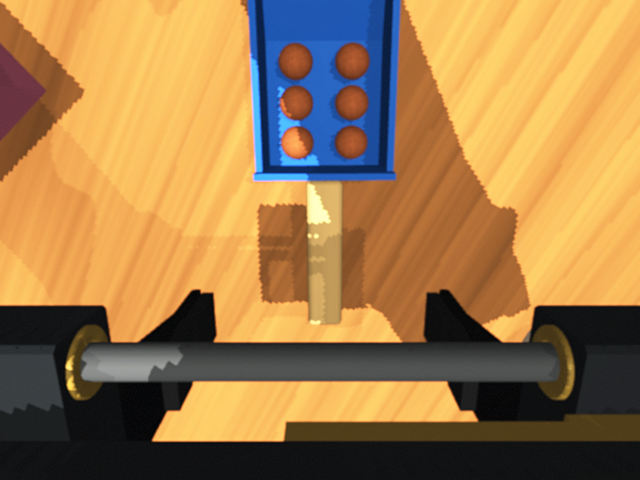

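The wrist view shows the six balls in the pan (295–352, 60–145) and the handle running straight from (325,183) to (325,322). My grasp point projects to (326,244), which is on the handle.

>>> {"op": "step_arm", "data": {
  "commands": [
    {"hand":1,"offset":[0,0,0.25],"roll":0},
    {"hand":1,"offset":[0,0,0.5],"roll":0},
    {"hand":0.7,"offset":[0,0,0.7],"roll":0},
    {"hand":0.5,"offset":[0,0,0.8],"roll":0},
    {"hand":0.45,"offset":[0,0,0.82],"roll":0},
    {"hand":0.4,"offset":[0,0,0.82],"roll":0},
    {"hand":0.35,"offset":[0,0,0.82],"roll":0}
  ],
  "newtons": 10
}}

```text
time: 4.47
position: [0.5293, -0.2485, 0.2085]
orientation: [1.622, 2.688, 0.002]
wrist_force: [-0.1, -0.5, 0.3]
gripper_width: 0.0615
grasp_force: 0.0
```

>>> {"op": "step_arm", "data": {
  "commands": [
    {"hand":0.3,"offset":[0,0,0],"roll":0},
    {"hand":0.2,"offset":[0,0,0],"roll":0},
    {"hand":0.1,"offset":[0,0,0],"roll":0},
    {"hand":0,"offset":[0,0,0],"roll":0},
    {"hand":0,"offset":[0,0,0],"roll":0}
  ],
  "newtons": 10
}}

```text
time: 4.88
position: [0.5287, -0.2489, 0.207]
orientation: [1.624, 2.689, 0.0]
wrist_force: [-0.4, -0.6, 0.1]
gripper_width: 0.028
grasp_force: 0.0
```

>>> {"op": "step_arm", "data": {
  "commands": [
    {"hand":0,"offset":[0,0,0],"roll":0},
    {"hand":0,"offset":[0,0,0],"roll":0},
    {"hand":0,"offset":[0,0,0],"roll":0},
    {"hand":0,"offset":[0,0,0],"roll":0}
  ],
  "newtons": 60
}}

```text
time: 5.22
position: [0.5287, -0.2489, 0.2068]
orientation: [1.624, 2.689, 0.0]
wrist_force: [-0.3, 0.5, 1.7]
gripper_width: 0.0212
grasp_force: 60.0
```

>>> {"op": "step_arm", "data": {
  "commands": [
    {"hand":0,"offset":[0,0,-0.02],"roll":0},
    {"hand":0,"offset":[0,0,-0.04],"roll":0},
    {"hand":0,"offset":[0,0,-0.06],"roll":0},
    {"hand":0,"offset":[0,0,-0.08],"roll":0},
    {"hand":0,"offset":[0,0,-0.08],"roll":0}
  ]
}}

```text
time: 5.63
position: [0.5287, -0.249, 0.2194]
orientation: [1.624, 2.689, 0.0]
wrist_force: [0.2, 0.1, -2.4]
gripper_width: 0.0214
grasp_force: 60.0
```

```bash
python3 - <<'E'
from h import *
np.set_printoptions(precision=4,suppress=True)
s=readout.sense(); print(s["time"],s["position"],s["wrist_force"],s["moment"],s["grasp_force"],s["gripper_width"])
for n in ["scene","side","wrist"]:
    c=vision.capture(n); save(f"pics/{n}3.png",c["img"])
    for l in ["scoop_lip","scoop","ball0"]:
        for d in finder.pinpoint(l,c)[:6 if l=="ball0" else 1]:
            w=world(d["at"],c); print(n,l,round(d["confidence"],2),w,pix(w,c).round())
E
```

```text
5.6333 [ 0.5287 -0.249   0.2194] [ 0.2233  0.1484 -2.4098] [-0.2171 -0.0647 -0.0043] 59.99956073239446 0.021352254109020544
scene scoop_lip 0.74 [ 0.4571 -0.1097  0.0245] [237. 251.]
scene ball0 0.53 [ 0.4551 -0.1085  0.0208] [238. 251.]
scene ball0 0.39 [ 0.4936 -0.1424  0.0312] [227. 265.]
scene ball0 0.38 [ 0.4708 -0.1806  0.0251] [208. 263.]
scene ball0 0.37 [ 0.5063 -0.164   0.0302] [219. 272.]
scene ball0 0.37 [ 0.4608 -0.1572  0.0261] [218. 257.]
side scoop_lip 0.57 [ 0.4581 -0.1119  0.0236] [306. 328.]
side scoop 0.95 [ 0.4919 -0.163   0.0086] [323. 350.]
side ball0 0.54 [ 0.4619 -0.1554  0.0268] [309. 344.]
side ball0 0.46 [ 0.4741 -0.1772  0.0267] [316. 353.]
wrist scoop 0.63 [ 0.4828 -0.166   0.0121] [316.  75.]
wrist ball0 0.92 [ 0.4821 -0.2032  0.0317] [270. 160.]
wrist ball0 0.79 [ 0.493  -0.144   0.0284] [370.  26.]
wrist ball0 0.77 [ 0.4566 -0.1545  0.0265] [267.   4.]
wrist ball0 0.72 [ 0.504  -0.1594  0.0261] [374.  82.]
wrist ball0 0.72 [ 0.472  -0.1803  0.025 ] [274.  93.]
wrist ball0 0.56 [ 0.5131 -0.1848  0.0282] [363. 155.]
```

The lip rose 13 mm along with the grip, so the scoop is level and held. Next I lift it, then carry it gently.

>>> {"op": "step_arm", "data": {
  "commands": [
    {"hand":0,"offset":[0,0,-0.03],"roll":0},
    {"hand":0,"offset":[0,0,-0.1],"roll":0},
    {"hand":0,"offset":[0,0,-0.2],"roll":0},
    {"hand":0,"offset":[0,0,-0.3],"roll":0},
    {"hand":0,"offset":[0,0,-0.42],"roll":0},
    {"hand":0,"offset":[0,0,-0.54],"roll":0},
    {"hand":0,"offset":[0,0,-0.66],"roll":0},
    {"hand":0,"offset":[0,0,-0.77],"roll":0},
    {"hand":0,"offset":[0,0,-0.87],"roll":0},
    {"hand":0,"offset":[0,0,-0.95],"roll":0},
    {"hand":0,"offset":[0,0,-0.99],"roll":0},
    {"hand":0,"offset":[0,0,-1],"roll":0}
  ]
}}

```text
time: 7.23
position: [0.5287, -0.2491, 0.3701]
orientation: [1.623, 2.688, 0.001]
wrist_force: [-0.8, -0.1, -1.8]
gripper_width: 0.0216
grasp_force: 60.0
```

>>> {"op": "step_arm", "data": {
  "commands": [
    {"hand":0,"offset":[0.02,0.01,0],"roll":0},
    {"hand":0,"offset":[0.06,0.03,-0.02],"roll":0},
    {"hand":0,"offset":[0.13,0.05,-0.04],"roll":0.01},
    {"hand":0,"offset":[0.21,0.08,-0.06],"roll":0.02},
    {"hand":0,"offset":[0.3,0.11,-0.08],"roll":0.03},
    {"hand":0,"offset":[0.39,0.14,-0.1],"roll":0.045},
    {"hand":0,"offset":[0.48,0.17,-0.12],"roll":0.06},
    {"hand":0,"offset":[0.57,0.2,-0.14],"roll":0.075},
    {"hand":0,"offset":[0.66,0.24,-0.14],"roll":0.09},
    {"hand":0,"offset":[0.74,0.27,-0.14],"roll":0.1},
    {"hand":0,"offset":[0.8,0.29,-0.14],"roll":0.11},
    {"hand":0,"offset":[0.82,0.3,-0.14],"roll":0.115}
  ]
}}

```text
time: 8.23
position: [0.5109, -0.1168, 0.389]
orientation: [-2.078, -2.353, 0.001]
wrist_force: [0.3, -0.0, -1.4]
gripper_width: 0.0211
grasp_force: 60.0
```

```bash
python3 - <<'E'
from h import *
np.set_printoptions(precision=4,suppress=True)
s=readout.sense(); print(s["time"],s["position"],s["wrist_force"],s["moment"],s["grasp_force"],s["gripper_width"])
for n in ["side","wrist"]:
    c=vision.capture(n); save(f"pics/{n}4.png",c["img"])
    for l in ["scoop_lip","ball0"]:
        for d in finder.pinpoint(l,c)[:6 if l=="ball0" else 1]:
            w=world(d["at"],c); print(n,l,round(d["confidence"],2),w,pix(w,c).round())
u=np.array([.358,.934,0])
print(plan(np.array([.511,.183,.39])-.09*u,-21))
E
```

```text
8.2333 [ 0.5109 -0.1168  0.389 ] [ 0.3479 -0.0296 -1.4407] [-0.1754  0.0141 -0.0388] 59.999535363167524 0.021126888476626058
side scoop_lip 0.76 [0.4926 0.0381 0.1928] [312. 227.]
wrist ball0 0.85 [ 0.5117 -0.0131  0.1975] [359.  40.]
wrist ball0 0.7 [ 0.5123 -0.042   0.1992] [349. 121.]
wrist ball0 0.56 [ 0.4786 -0.0202  0.1977] [267.  48.]
wrist ball0 0.39 [ 0.4995 -0.0241  0.1851] [322.  71.]
(array([ 1.473, -0.035, -0.003]), np.float64(0.156), np.float64(7.0))
```

View pics/wrist4.png

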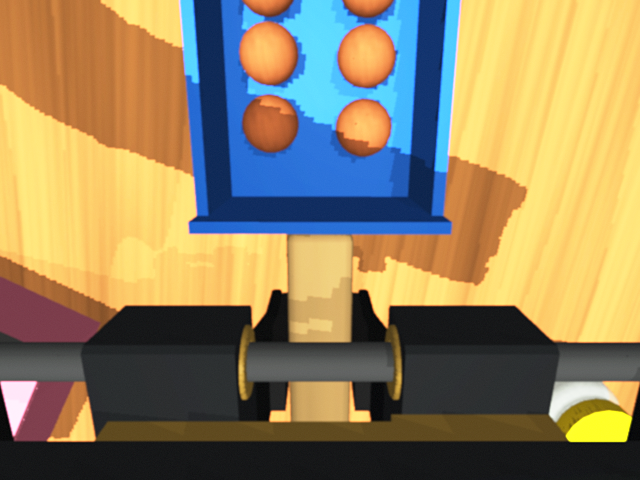

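All six balls are still in the pan: rows at (270/362, 125), (268/366, 55) and the top pair at the image edge. I'll carry it over the box.

>>> {"op": "step_arm", "data": {
  "commands": [
    {"hand":0,"offset":[0.02,0,0],"roll":0},
    {"hand":0,"offset":[0.06,0,0],"roll":0.01},
    {"hand":0,"offset":[0.13,0,0],"roll":0.02},
    {"hand":0,"offset":[0.21,0,0],"roll":0.035},
    {"hand":0,"offset":[0.3,0,0],"roll":0.05},
    {"hand":0,"offset":[0.39,0,0],"roll":0.065},
    {"hand":0,"offset":[0.48,0,0],"roll":0.08},
    {"hand":0,"offset":[0.57,0,0],"roll":0.095},
    {"hand":0,"offset":[0.66,0,0],"roll":0.11},
    {"hand":0,"offset":[0.74,0,0],"roll":0.125},
    {"hand":0,"offset":[0.8,0,0],"roll":0.14},
    {"hand":0,"offset":[0.82,-0.01,0],"roll":0.156}
  ]
}}

```text
time: 9.53
position: [0.4945, 0.0043, 0.3896]
orientation: [-2.59, -1.778, 0.0]
wrist_force: [0.6, 0.8, -1.6]
gripper_width: 0.0217
grasp_force: 60.0
```

```bash
python3 - <<'E'
from h import *
np.set_printoptions(precision=4,suppress=True)
s=readout.sense(); print(s["time"],s["position"])
u=np.array([.358,.934,0])
B=[];H=[];F=[]
for n in ["scene","side"]:
    c=vision.capture(n); save(f"pics/{n}5.png",c["img"])
    for l in ["scoop_lip","box","box_hinge","flap_edge"]:
        for d in finder.pinpoint(l,c)[:3]:
            w=world(d["at"],c)
            if w[0]>.4 and w[1]>-.1: print(n,l,round(d["confidence"],2),w)
print(plan(np.array([.511,.183,.39])-.09*u,-21))
E
```

```text
9.5333 [0.4945 0.0043 0.3896]
scene scoop_lip 0.68 [0.5505 0.1525 0.1911]
scene scoop_lip 0.58 [0.5164 0.1271 0.1989]
scene box 0.76 [ 0.5097  0.1821 -0.0007]
scene box 0.67 [0.5296 0.097  0.1881]
scene box_hinge 0.63 [0.5385 0.2554 0.0891]
scene flap_edge 0.56 [0.554  0.3054 0.2294]
side scoop_lip 0.61 [0.5532 0.1475 0.1938]
side box 0.74 [0.5123 0.1875 0.0004]
side box_hinge 0.77 [0.5401 0.2531 0.0912]
side flap_edge 0.71 [0.558  0.3011 0.23  ]
(array([ 0.562, -0.329, -0.002]), np.float64(-0.0), np.float64(-21.0))
```

>>> {"op": "step_arm", "data": {
  "commands": [
    {"hand":0,"offset":[0.02,-0.01,0],"roll":0},
    {"hand":0,"offset":[0.07,-0.04,0],"roll":0},
    {"hand":0,"offset":[0.14,-0.08,0],"roll":0},
    {"hand":0,"offset":[0.22,-0.13,0],"roll":0},
    {"hand":0,"offset":[0.3,-0.18,0],"roll":0},
    {"hand":0,"offset":[0.38,-0.23,0],"roll":0},
    {"hand":0,"offset":[0.46,-0.27,0],"roll":0},
    {"hand":0,"offset":[0.52,-0.31,0],"roll":0},
    {"hand":0,"offset":[0.55,-0.33,0],"roll":0},
    {"hand":0,"offset":[0.56,-0.33,0],"roll":0},
    {"hand":0,"offset":[0.56,-0.33,0],"roll":0}
  ]
}}

```text
time: 10.95
position: [0.4785, 0.0992, 0.3897]
orientation: [2.589, 1.779, 0.0]
wrist_force: [0.1, 0.1, -2.0]
gripper_width: 0.0215
grasp_force: 60.0
```

>>> {"op": "step_arm", "data": {
  "commands": [
    {"hand":0,"offset":[0,0,0],"roll":0},
    {"hand":0,"offset":[0,0,0],"roll":0}
  ],
  "newtons": 25
}}

```text
time: 11.12
position: [0.4786, 0.0982, 0.3898]
orientation: [2.591, 1.777, 0.0]
wrist_force: [-0.0, 0.0, -2.1]
gripper_width: 0.0218
grasp_force: 25.0
```

```bash
cat > st.py <<'E'
from h import *
np.set_printoptions(precision=4,suppress=True)
s=readout.sense(); print(s["time"],s["position"],s["wrist_force"],s["grasp_force"])
u=np.array([.358,.934,0]);b=np.array([.511,.183,0])
for n in ["scene","side"]:
    c=vision.capture(n); save(f"pics/{n}_{s['time']:.1f}.png",c["img"])
    for l in ["scoop_lip","scoop_grip","scoop","ball0"]:
        for d in finder.pinpoint(l,c)[:6 if l=="ball0" else 1]:
            w=world(d["at"],c); print(n,l,round(d["confidence"],2),w,"boxy",((w-b)@u).round(3))
E
python3 st.py
```

```text
11.1167 [0.4786 0.0982 0.3898] [-0.0247  0.0055 -2.0875] 25.00000124797225
scene scoop_lip 0.78 [0.5344 0.2442 0.1844] boxy 0.066
scene scoop 0.96 [0.5118 0.1882 0.1783] boxy 0.005
scene ball0 0.64 [0.4996 0.2206 0.193 ] boxy 0.031
scene ball0 0.49 [0.5341 0.2047 0.193 ] boxy 0.029
scene ball0 0.48 [0.5181 0.1635 0.191 ] boxy -0.016
scene ball0 0.46 [0.4884 0.173  0.199 ] boxy -0.017
scene ball0 0.45 [0.4949 0.1987 0.1926] boxy 0.009
scene ball0 0.36 [0.5314 0.185  0.1939] boxy 0.009
side scoop_lip 0.8 [0.5362 0.2383 0.1833] boxy 0.061
side scoop_grip 0.97 [0.4751 0.0883 0.232 ] boxy -0.101
side scoop 0.87 [0.5208 0.1903 0.1745] boxy 0.01
```

>>> {"op": "step_arm", "data": {
  "commands": [
    {"hand":0,"offset":[0,0,0],"roll":0},
    {"hand":0,"offset":[0,0,0],"roll":0}
  ],
  "newtons": 14
}}

```text
time: 11.78
position: [0.4785, 0.0991, 0.3898]
orientation: [-2.589, -1.779, -0.001]
wrist_force: [0.1, -0.6, -2.5]
gripper_width: 0.0219
grasp_force: 14.0
```

```bash
python3 st.py
```

```text
11.7833 [0.4785 0.0991 0.3898] [ 0.142  -0.5563 -2.5092] 13.999386700961622
scene scoop_lip 0.9 [0.5188 0.2103 0.1197] boxy 0.028
scene scoop 0.9 [0.4985 0.1613 0.1461] boxy -0.025
scene ball0 0.51 [0.4942 0.2076 0.1372] boxy 0.017
scene ball0 0.41 [0.4866 0.164  0.1595] boxy -0.026
scene ball0 0.35 [0.5277 0.1919 0.1392] boxy 0.014
side scoop_lip 0.8 [0.5052 0.1644 0.081 ] boxy -0.019
side scoop_grip 0.88 [0.4797 0.0959 0.2343] boxy -0.093
side scoop 0.84 [0.4945 0.1224 0.1225] boxy -0.062
side ball0 0.62 [0.5125 0.2066 0.0199] boxy 0.023
side ball0 0.59 [0.4859 0.1907 0.0191] boxy -0.002
side ball0 0.46 [0.5403 0.1962 0.0117] boxy 0.023
side ball0 0.43 [0.5221 0.1758 0.0141] boxy -0.003
```

>>> {"op": "step_arm", "data": {
  "commands": [
    {"hand":0,"offset":[0,0,0],"roll":0},
    {"hand":0,"offset":[0,0,0],"roll":0},
    {"hand":0,"offset":[0,0,0],"roll":0}
  ],
  "newtons": 20
}}

```text
time: 12.53
position: [0.4785, 0.099, 0.3898]
orientation: [-2.59, -1.779, -0.0]
wrist_force: [0.5, 0.4, -2.5]
gripper_width: 0.022
grasp_force: 20.0
```

```bash
python3 st.py; ls pics
```

```text
12.5333 [0.4785 0.099  0.3898] [ 0.4902  0.4235 -2.5189] 20.000064962077886
scene scoop_lip 0.94 [0.5025 0.1662 0.081 ] boxy -0.019
scene scoop 0.76 [0.4861 0.1242 0.1281] boxy -0.064
scene ball0 0.59 [0.5316 0.2357 0.0131] boxy 0.057
scene ball0 0.59 [0.5183 0.1719 0.0177] boxy -0.008
scene ball0 0.57 [0.5323 0.2169 0.0151] boxy 0.039
scene ball0 0.53 [0.4812 0.2554 0.0198] boxy 0.057
side scoop_lip 0.88 [0.5063 0.1614 0.0824] boxy -0.022
side scoop_grip 0.61 [0.4812 0.0949 0.2325] boxy -0.093
side scoop 0.74 [0.4957 0.1222 0.1192] boxy -0.062
side ball0 0.6 [0.5243 0.1773 0.0133] boxy -0.001
side ball0 0.45 [0.5767 0.2235 0.0135] boxy 0.061
side ball0 0.4 [0.4871 0.1905 0.0196] boxy -0.002
crop0.png
scene0.png
scene1.png
scene3.png
scene5.png
scene_11.1.png
scene_11.8.png
scene_12.5.png
side0.png
side1.png
side3.png
side4.png
side5.png
side_11.1.png
side_11.8.png
side_12.5.png
wrist1.png
wrist2.png
wrist3.png
wrist4.png
```

>>> {"op": "step_arm", "data": {
  "commands": [
    {"hand":0,"offset":[0,0,-0.05],"roll":0},
    {"hand":0,"offset":[0,0,-0.15],"roll":0},
    {"hand":0,"offset":[0,0,-0.25],"roll":0},
    {"hand":0,"offset":[0,0,-0.35],"roll":0},
    {"hand":0,"offset":[0,0,-0.4],"roll":0},
    {"hand":0,"offset":[0,0,-0.4],"roll":0}
  ],
  "newtons": 60
}}

```text
time: 13.53
position: [0.4788, 0.099, 0.4516]
orientation: [2.589, 1.779, 0.005]
wrist_force: [1.0, 0.5, -1.9]
gripper_width: 0.0214
grasp_force: 60.0
```

```bash
python3 - <<'E'
from h import *
o=[]
for n,(x,y) in {"scene":(280,130),"side":(230,110)}.items():
    c=vision.capture(n); o.append(cv2.resize(c["img"][y:y+150,x:x+150],None,fx=2.6,fy=2.6,interpolation=cv2.INTER_CUBIC))
save("pics/crop6.png",np.hstack(o))
E
```

```text
(no output)
```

View pics/crop6.png

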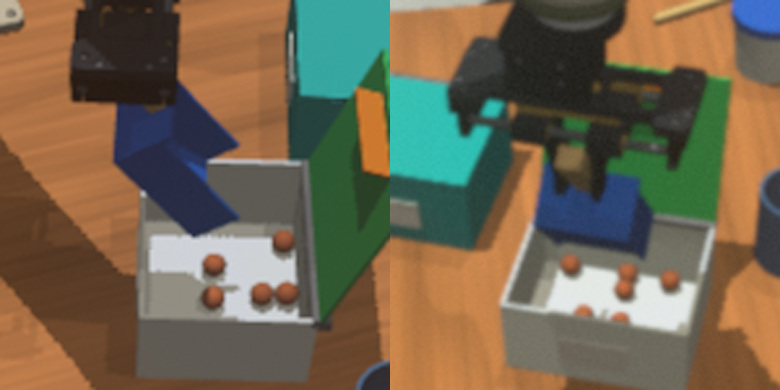

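The pictures show all six balls in the box (right half: (570,263), (627,270), (625,290), (670,280), (583,313), (620,320)), and the scoop is empty and tilted mouth down. Next I put it on the clear table behind its mouth. I'll lower it lip first while drawing back, so that it pivots flat.

>>> {"op": "step_arm", "data": {
  "commands": [
    {"hand":0,"offset":[-0.1,0.07,0],"roll":0},
    {"hand":0,"offset":[-0.25,0.18,0],"roll":0},
    {"hand":0,"offset":[-0.42,0.3,0],"roll":0},
    {"hand":0,"offset":[-0.6,0.42,0],"roll":0},
    {"hand":0,"offset":[-0.78,0.55,0],"roll":0},
    {"hand":0,"offset":[-0.92,0.65,0],"roll":0},
    {"hand":0,"offset":[-1,0.7,0],"roll":0},
    {"hand":0,"offset":[-1,0.7,0],"roll":0}
  ]
}}

```text
time: 14.3
position: [0.5224, -0.0824, 0.4488]
orientation: [2.594, 1.771, -0.003]
wrist_force: [0.2, -0.3, -1.0]
gripper_width: 0.0215
grasp_force: 60.0
```

>>> {"op": "step_arm", "data": {
  "commands": [
    {"hand":0,"offset":[-0.08,0.05,0.1],"roll":0},
    {"hand":0,"offset":[-0.15,0.1,0.25],"roll":0},
    {"hand":0,"offset":[-0.22,0.15,0.4],"roll":0},
    {"hand":0,"offset":[-0.22,0.15,0.55],"roll":0},
    {"hand":0,"offset":[-0.22,0.15,0.67],"roll":0},
    {"hand":0,"offset":[-0.22,0.15,0.75],"roll":0},
    {"hand":0,"offset":[-0.22,0.15,0.79],"roll":0},
    {"hand":0,"offset":[-0.22,0.15,0.8],"roll":0},
    {"hand":0,"offset":[-0.22,0.15,0.8],"roll":0}
  ]
}}

```text
time: 15.05
position: [0.532, -0.1172, 0.3299]
orientation: [-2.589, -1.779, -0.0]
wrist_force: [0.5, 0.2, -1.6]
gripper_width: 0.0218
grasp_force: 60.0
```

```bash
python3 st.py
```

```text
15.05 [ 0.532  -0.1172  0.3299] [ 0.4832  0.1504 -1.5621] 59.99982688575983
scene scoop_lip 0.59 [ 0.5582 -0.0498  0.0201] boxy -0.201
scene scoop_grip 0.9 [ 0.5305 -0.1239  0.1791] boxy -0.28
scene scoop 0.96 [ 0.5377 -0.091   0.0686] boxy -0.246
scene ball0 0.63 [0.4838 0.1901 0.016 ] boxy -0.003
scene ball0 0.5 [0.4787 0.2539 0.0201] boxy 0.055
scene ball0 0.43 [0.5163 0.1697 0.0173] boxy -0.01
scene ball0 0.39 [0.5355 0.2374 0.0146] boxy 0.06
side scoop_grip 0.62 [ 0.5314 -0.1187  0.175 ] boxy -0.274
side scoop 0.59 [0.536  0.2367 0.0113] boxy 0.059
side ball0 0.6 [0.4859 0.1877 0.0221] boxy -0.005
side ball0 0.52 [0.4796 0.2634 0.0176] boxy 0.064
side ball0 0.4 [0.5298 0.2163 0.0179] boxy 0.038
```

>>> {"op": "step_arm", "data": {
  "commands": [
    {"hand":0,"offset":[0,0,0.06],"roll":0},
    {"hand":0,"offset":[-0.01,0,0.12],"roll":0},
    {"hand":0,"offset":[-0.07,0,0.155],"roll":0},
    {"hand":0,"offset":[-0.14,0,0.19],"roll":0},
    {"hand":0,"offset":[-0.21,0,0.24],"roll":0},
    {"hand":0,"offset":[-0.28,0,0.3],"roll":0},
    {"hand":0,"offset":[-0.35,0,0.37],"roll":0},
    {"hand":0,"offset":[-0.41,0,0.44],"roll":0},
    {"hand":0,"offset":[-0.46,0,0.51],"roll":0},
    {"hand":0,"offset":[-0.5,0,0.56],"roll":0},
    {"hand":0,"offset":[-0.52,0,0.6],"roll":0},
    {"hand":0,"offset":[-0.55,0,0.65],"roll":0}
  ],
  "newtons": 20
}}

```text
time: 16.55
position: [0.5022, -0.1947, 0.2316]
orientation: [-2.589, -1.779, -0.0]
wrist_force: [-1.0, 1.2, -0.5]
gripper_width: 0.0219
grasp_force: 20.0
```

```bash
python3 st.py | grep -v ball
```

```text
16.55 [ 0.5022 -0.1947  0.2316] [-0.9553  1.1566 -0.4603] 20.00049216672778
scene scoop_lip 0.88 [ 0.5546 -0.0564  0.0113] boxy -0.208
scene scoop_grip 0.56 [0.5278 0.2154 0.0199] boxy 0.036
side scoop_lip 0.97 [ 0.5567 -0.0569  0.0134] boxy -0.208
side scoop_grip 0.64 [ 0.4984 -0.2069  0.073 ] boxy -0.369
side scoop 0.87 [ 0.5398 -0.1174  0.0078] boxy -0.27
```

>>> {"op": "step_arm", "data": {
  "commands": [
    {"hand":0,"offset":[-0.02,0,0.04],"roll":0},
    {"hand":0,"offset":[-0.035,0,0.08],"roll":0},
    {"hand":0,"offset":[-0.05,0,0.12],"roll":0},
    {"hand":0,"offset":[-0.06,0,0.15],"roll":0},
    {"hand":0,"offset":[-0.06,0,0.165],"roll":0},
    {"hand":0,"offset":[-0.06,0,0.17],"roll":0}
  ],
  "newtons": 12
}}

```text
time: 17.55
position: [0.4985, -0.204, 0.2065]
orientation: [2.59, 1.777, -0.002]
wrist_force: [-2.7, -1.8, 6.9]
gripper_width: 0.0219
grasp_force: 12.0
```

```bash
python3 st.py | grep -v ball
```

```text
17.55 [ 0.4985 -0.204   0.2065] [-2.715  -1.835   6.8725] 12.001478795427829
scene scoop_lip 0.85 [ 0.5549 -0.0594  0.0132] boxy -0.211
scene scoop 0.76 [ 0.529  -0.1134  0.0077] boxy -0.27
side scoop_lip 0.59 [ 0.5578 -0.0618  0.0148] boxy -0.212
side scoop_grip 0.68 [ 0.4976 -0.2153  0.0446] boxy -0.377
side scoop 0.75 [ 0.5378 -0.1151  0.0006] boxy -0.269
```

The scoop is flat: lip at 13–14 mm, grip at 45 mm, pressing about 7 N. I release and rise.

>>> {"op": "step_arm", "data": {
  "commands": [
    {"hand":0.3,"offset":[0,0,0],"roll":0},
    {"hand":0.45,"offset":[0,0,0],"roll":0},
    {"hand":0.6,"offset":[0,0,0],"roll":0},
    {"hand":0.6,"offset":[0,0,-0.1],"roll":0},
    {"hand":0.6,"offset":[0,0,-0.3],"roll":0},
    {"hand":0.6,"offset":[0,0,-0.55],"roll":0},
    {"hand":0.6,"offset":[0,0,-0.8],"roll":0},
    {"hand":0.4,"offset":[0,0,-1],"roll":0},
    {"hand":0.2,"offset":[0,0,-1],"roll":0}
  ]
}}

```text
time: 18.8
position: [0.5001, -0.2039, 0.3625]
orientation: [2.586, 1.775, 0.01]
wrist_force: [0.8, 0.1, -0.6]
gripper_width: 0.0451
grasp_force: 0.0
```

```bash
python3 - <<'E'
from h import *
np.set_printoptions(precision=4,suppress=True)
for n in ["scene","side","wrist"]:
    c=vision.capture(n); save(f"pics/{n}7.png",c["img"])
    for l in ["scoop_lip","scoop_grip","scoop","box","box_hinge","flap_edge"]:
        for d in finder.pinpoint(l,c)[:3]:
            w=world(d["at"],c)
            if w[0]>.38 and d["confidence"]>.4: print(n,l,round(d["confidence"],2),w)
u=np.array([np.cos(np.radians(69)),np.sin(np.radians(69)),0])
b=np.array([.511,.183,0])
s=readout.sense()
for y,z in [(-.1,.45),(.21,.45),(.21,.18+.182),(.15,.18+.182)]: print(b+y*u+[0,0,z],plan(b+y*u+[0,0,z],-21,s))
E
```

```text
scene scoop_lip 0.77 [ 0.5497 -0.0581  0.0115]
scene scoop_grip 0.93 [ 0.4994 -0.2148  0.0488]
scene scoop 0.78 [ 0.5309 -0.1104  0.0056]
scene box 0.68 [ 0.5295 -0.1127  0.0044]
scene box_hinge 0.78 [0.5364 0.2561 0.0905]
scene flap_edge 0.91 [0.5574 0.302  0.2307]
side scoop_lip 0.67 [ 0.5538 -0.0629  0.0108]
side scoop_grip 0.62 [ 0.4965 -0.2153  0.046 ]
side scoop 0.74 [ 0.5382 -0.1153 -0.0017]
side box 0.95 [ 0.5157  0.1847 -0.0021]
wrist scoop_lip 0.79 [ 0.5543 -0.061   0.0152]
wrist scoop 0.61 [ 0.5326 -0.1174  0.    ]
wrist box 0.68 [ 0.7463 -0.2507  0.0029]
[0.4752 0.0896 0.45  ] (array([ 1.764, -0.848, -0.622]), np.float64(-0.0), np.float64(-21.0))
[0.5863 0.3791 0.45  ] (array([ 3.831, -0.85 , -0.621]), np.float64(-0.0), np.float64(-21.0))
[0.5863 0.3791 0.362 ] (array([ 3.831, -0.85 , -0.035]), np.float64(-0.0), np.float64(-21.0))
[0.5648 0.323  0.362 ] (array([ 3.431, -0.849, -0.035]), np.float64(-0.0), np.float64(-21.0))
```

View pics/side7.png

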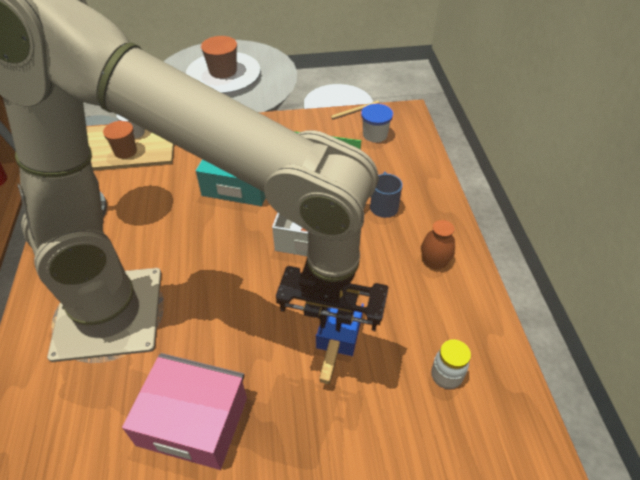

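The scoop lies flat and empty at (340,340), well clear of the box. Now the flap: I fly over it with closed fingers, descend behind it, then sweep it shut.

>>> {"op": "step_arm", "data": {
  "commands": [
    {"hand":0,"offset":[0,-0.1,-0.25],"roll":0},
    {"hand":0,"offset":[0.1,-0.25,-0.5],"roll":0},
    {"hand":0,"offset":[0.3,-0.4,-0.7],"roll":0},
    {"hand":0,"offset":[0.5,-0.55,-0.72],"roll":0},
    {"hand":0,"offset":[0.7,-0.7,-0.72],"roll":0},
    {"hand":0,"offset":[0.85,-0.85,-0.72],"roll":0},
    {"hand":0,"offset":[1,-0.85,-0.72],"roll":0}
  ]
}}

```text
time: 20.43
position: [0.4314, -0.0148, 0.4655]
orientation: [-2.586, -1.781, -0.004]
wrist_force: [0.8, -0.4, 1.1]
gripper_width: -0.0001
grasp_force: 0.0
```

>>> {"op": "step_arm", "data": {
  "commands": [
    {"hand":0,"offset":[0.2,0,0],"roll":0},
    {"hand":0,"offset":[0.4,0,0],"roll":0},
    {"hand":0,"offset":[0.6,0,0],"roll":0},
    {"hand":0,"offset":[0.8,0,0],"roll":0},
    {"hand":0,"offset":[1,0,0],"roll":0}
  ]
}}

```text
time: 20.85
position: [0.488, 0.1242, 0.4648]
orientation: [-2.589, -1.778, -0.001]
wrist_force: [0.6, -0.2, 1.4]
gripper_width: 0.0005
grasp_force: 0.0
```

>>> {"op": "step_arm", "data": {
  "commands": [
    {"hand":0,"offset":[0.2,0,0],"roll":0},
    {"hand":0,"offset":[0.4,0,0],"roll":0},
    {"hand":0,"offset":[0.6,0,0],"roll":0},
    {"hand":0,"offset":[0.8,0,0],"roll":0},
    {"hand":0,"offset":[1,0,0],"roll":0}
  ]
}}

```text
time: 21.27
position: [0.5419, 0.2643, 0.4646]
orientation: [-2.589, -1.779, 0.0]
wrist_force: [-0.1, -0.2, -0.6]
gripper_width: 0.0005
grasp_force: 0.0
```

>>> {"op": "step_arm", "data": {
  "commands": [
    {"hand":0,"offset":[0.2,0,0],"roll":0},
    {"hand":0,"offset":[0.4,0,0],"roll":0},
    {"hand":0,"offset":[0.56,0,0],"roll":0},
    {"hand":0,"offset":[0.56,0,0],"roll":0},
    {"hand":0,"offset":[0.56,0,0],"roll":0}
  ]
}}

```text
time: 21.68
position: [0.5716, 0.3427, 0.4636]
orientation: [2.588, 1.781, -0.002]
wrist_force: [0.0, -0.9, 0.8]
gripper_width: 0.0005
grasp_force: 0.0
```

```bash
cat > fl.py <<'E'
from h import *
np.set_printoptions(precision=4,suppress=True)
u=np.array([np.cos(np.radians(69)),np.sin(np.radians(69)),0]);b=np.array([.511,.183,0])
s=readout.sense(); d=s["position"]-b
print(s["time"],"tip box y,x,z",d@u,d@[u[1],-u[0],0],s["position"][2]-env.nose_length,s["wrist_force"],s["gripper_width"])
for n in ["scene","side"]:
    c=vision.capture(n); save(f"pics/{n}_{s['time']:.1f}.png",c["img"])
    for q in finder.pinpoint("flap_edge",c)[:3]:
        w=world(q["at"],c); 
        if w[0]>.38: print(n,round(q["confidence"],2),w,"box y",(w-b)@u)
E
python3 fl.py
```

```text
21.6833 tip box y,x,z 0.1707841107420933 -0.0006544848493525694 0.28141131978147105 [ 0.023  -0.9282  0.77  ] 0.0004899370852530878
scene 0.82 [0.5564 0.3033 0.2291] box y 0.12855474279825907
side 0.68 [0.5793 0.2211 0.0162] box y 0.060019692414296666
```

>>> {"op": "step_arm", "data": {
  "commands": [
    {"hand":0,"offset":[0,0,0.2],"roll":0},
    {"hand":0,"offset":[0,0,0.4],"roll":0},
    {"hand":0,"offset":[0,0,0.55],"roll":0},
    {"hand":0,"offset":[0,0,0.61],"roll":0},
    {"hand":0,"offset":[0,0,0.61],"roll":0}
  ]
}}

```text
time: 22.3
position: [0.5712, 0.3405, 0.3715]
orientation: [-2.59, -1.778, 0.005]
wrist_force: [-0.3, -0.7, 0.4]
gripper_width: 0.0005
grasp_force: 0.0
```

>>> {"op": "step_arm", "data": {
  "commands": [
    {"hand":0,"offset":[-0.1,0,0],"roll":0},
    {"hand":0,"offset":[-0.2,0,0],"roll":0},
    {"hand":0,"offset":[-0.27,0,0],"roll":0},
    {"hand":0,"offset":[-0.34,0,0],"roll":0},
    {"hand":0,"offset":[-0.41,0,0],"roll":0},
    {"hand":0,"offset":[-0.48,0,0],"roll":0},
    {"hand":0,"offset":[-0.54,0,0],"roll":0}
  ]
}}

```text
time: 22.88
position: [0.5423, 0.2646, 0.3737]
orientation: [-2.59, -1.778, -0.001]
wrist_force: [1.0, 1.1, 1.2]
gripper_width: 0.0006
grasp_force: 0.8
```

```bash
python3 fl.py
```

```text
22.8833 tip box y,x,z 0.08745014029491391 -1.7705840381831728e-05 0.19150615601967927 [0.9799 1.0887 1.1677] 0.0006032055490354819
scene 0.63 [0.5378 0.2548 0.2391] box y 0.07658123275374742
side 0.59 [0.5413 0.2472 0.2393] box y 0.07079680918007804
```

>>> {"op": "step_arm", "data": {
  "commands": [
    {"hand":0,"offset":[-0.08,0,0],"roll":0},
    {"hand":0,"offset":[-0.16,0,0],"roll":0},
    {"hand":0,"offset":[-0.26,0,0.01],"roll":0},
    {"hand":0,"offset":[-0.35,0,0.03],"roll":0},
    {"hand":0,"offset":[-0.44,0,0.06],"roll":0},
    {"hand":0,"offset":[-0.53,0,0.11],"roll":0},
    {"hand":0,"offset":[-0.61,0,0.18],"roll":0},
    {"hand":0,"offset":[-0.69,0,0.25],"roll":0},
    {"hand":0,"offset":[-0.75,0,0.34],"roll":0},
    {"hand":0,"offset":[-0.81,0,0.43],"roll":0}
  ]
}}

```text
time: 23.92
position: [0.4984, 0.1507, 0.3084]
orientation: [-2.59, -1.778, -0.001]
wrist_force: [-0.2, 0.4, 0.4]
gripper_width: 0.0005
grasp_force: 0.3
```

```bash
python3 fl.py
```

```text
23.9167 tip box y,x,z -0.034711223076261837 -0.00015575646674553776 0.1262184062581785 [-0.1744  0.4023  0.4182] 0.0005009654214078934
scene 0.85 [0.4887 0.1188 0.131 ] box y -0.0679061338243881
side 0.77 [0.4935 0.1147 0.1244] box y -0.07003056433342932
```

>>> {"op": "step_arm", "data": {
  "commands": [
    {"hand":0,"offset":[-0.06,0,0.05],"roll":0},
    {"hand":0,"offset":[-0.1,0,0.1],"roll":0},
    {"hand":0,"offset":[-0.12,0,0.14],"roll":0},
    {"hand":0,"offset":[-0.12,0,0.17],"roll":0},
    {"hand":0,"offset":[-0.12,0,0.19],"roll":0}
  ]
}}

```text
time: 24.53
position: [0.4923, 0.1352, 0.2795]
orientation: [-2.59, -1.778, 0.001]
wrist_force: [0.2, 0.1, 0.6]
gripper_width: 0.0004
grasp_force: 0.2
```

>>> {"op": "step_arm", "data": {
  "commands": [
    {"hand":0,"offset":[0,0,0.007],"roll":0},
    {"hand":0,"offset":[0,0,0.014],"roll":0},
    {"hand":0,"offset":[0,0,0.02],"roll":0},
    {"hand":0,"offset":[0,0,0.02],"roll":0}
  ]
}}

```text
time: 24.87
position: [0.4926, 0.1356, 0.2776]
orientation: [-2.589, -1.779, -0.0]
wrist_force: [-2.3, -0.4, 3.0]
gripper_width: 0.0007
grasp_force: 1.7
```

```bash
python3 fl.py
```

```text
24.8667 tip box y,x,z -0.05085041480525429 -0.0001788086464344174 0.09543601184160791 [-2.2813 -0.3779  3.0113] 0.0007343077206650967
scene 0.76 [0.4865 0.1145 0.0943] box y -0.07271275239164084
scene 0.58 [ 0.5089  0.1827 -0.0002] box y -0.0010798288488603318
side 0.94 [0.4901 0.109  0.0932] box y -0.07653308690688065
```

Tip is at 95.4 mm, so the flap is nearly down. I press harder until it's against the rim.

>>> {"op": "step_arm", "data": {
  "commands": [
    {"hand":0,"offset":[0,0,0.01],"roll":0},
    {"hand":0,"offset":[0,0,0.02],"roll":0},
    {"hand":0,"offset":[0,0,0.03],"roll":0},
    {"hand":0,"offset":[0,0,0.03],"roll":0}
  ]
}}

```text
time: 25.4
position: [0.493, 0.1353, 0.2768]
orientation: [-2.588, -1.777, -0.002]
wrist_force: [-21.8, -7.2, 51.7]
gripper_width: 0.0004
grasp_force: 26.1
```

```bash
python3 fl.py
```

```text
25.4 tip box y,x,z -0.051033108222217495 0.00025645049707614915 0.09458557779520801 [-21.7918  -7.1777  51.6799] 0.0004362916989972586
scene 0.95 [0.4866 0.1152 0.0948] box y -0.07202120632491751
scene 0.38 [0.5081 0.1827 0.0003] box y -0.001320666732828322
side 0.91 [0.4899 0.1131 0.0941] box y -0.07279497427156327
```

It hit a hard stop at 94.6 mm, so it is shut. I back off upward and inspect.

>>> {"op": "step_arm", "data": {
  "commands": [
    {"hand":0,"offset":[0,0,-0.03],"roll":0},
    {"hand":0,"offset":[0,0,-0.1],"roll":0},
    {"hand":0,"offset":[0,0,-0.3],"roll":0},
    {"hand":0,"offset":[0,0,-0.55],"roll":0},
    {"hand":0,"offset":[0,0,-0.8],"roll":0},
    {"hand":0,"offset":[0,0,-1],"roll":0},
    {"hand":0,"offset":[0,0,-1],"roll":0}
  ]
}}

```text
time: 26.18
position: [0.4936, 0.1354, 0.4292]
orientation: [2.589, 1.778, 0.015]
wrist_force: [0.6, -0.5, 0.5]
gripper_width: 0.0003
grasp_force: 0.0
```

```bash
python3 fl.py; python3 - <<'E'
from h import *
np.set_printoptions(precision=4,suppress=True)
o=[]
for n in ["scene","side"]:
    c=vision.capture(n); o.append(c["img"][110:430,120:520])
    for l in ["vase","jar","mug","scoop","scoop_lip","scoop_grip","ball0"]:
        for d in finder.pinpoint(l,c)[:2]: 
            if d["confidence"]>.35: print(n,l,round(d["confidence"],2),world(d["at"],c))
save("pics/final.png",np.hstack(o))
print(readout.sense()["wrist_force"])
E
```

```text
26.1833 tip box y,x,z -0.0506653272009327 0.0008364331719874867 0.24697803347017847 [ 0.6046 -0.4578  0.5401] 0.0003013230624033869
scene 0.57 [0.4875 0.1144 0.0939] box y -0.07245996563015004
side 0.71 [0.4914 0.1103 0.0923] box y -0.07486417241640145
scene vase 0.97 [ 0.8036  0.0621 -0.0007]
scene jar 0.81 [ 0.7423 -0.249  -0.0014]
scene mug 0.75 [0.7096 0.2595 0.0022]
scene scoop 0.91 [ 0.5303 -0.1124  0.0043]
scene scoop_lip 0.93 [ 0.5524 -0.0584  0.0118]
scene scoop_grip 0.64 [ 0.4987 -0.2142  0.051 ]
scene ball0 0.72 [ 0.4987 -0.2162  0.0465]
side vase 0.66 [0.8039 0.0655 0.002 ]
side jar 0.66 [ 0.7467 -0.2519  0.0006]
side mug 0.87 [ 0.7152  0.2574 -0.0013]
side mug 0.61 [ 0.7453 -0.2501  0.0001]
side scoop 0.91 [ 0.5397 -0.1156  0.0009]
side scoop_lip 0.7 [ 0.5531 -0.0613  0.0111]
side scoop_grip 0.88 [ 0.498  -0.2145  0.0464]
[-0.0315  0.7116  0.1763]
```

View pics/final.png

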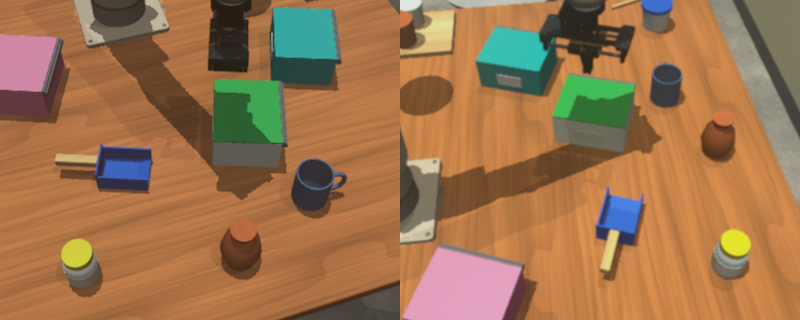

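The flap is flat and shut on the white box (left 248,115; right 595,105). The scoop is empty and flat (125,167), and the vase, jar and mug haven't moved. The gripper is clear, so I'm handing in.

```bash
python3 -c "
from station import ticket; print(ticket.close_job())"
```

```text
the job is handed in; nothing more can be done
None
```

All six balls are in the white box with its green flap pressed fully shut, the empty scoop lies flat on the table, and the vase, jar and mug are where they were; the job is handed in, with no verdict shown.

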